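Load and tip the vial feeder

ROBOT

A 6-joint arm with a two-finger parallel gripper is mounted at the origin on a cart in front of the work surface, level with it; the furniture and walls round the work are solid. World frame = base frame: x ahead of the robot, y to its left, z up, the work surface at z = 0. Lengths are in m, angles in degrees, forces in N, time in s.
With the tool pointing down it reaches from about 0.35 to 0.875 m from the base axis. Payload 4.2 kg.
Tool frame: the origin (TCP) lies on the front face of the gripper's body, between the roots of the fingers; the fingertips stand 70 mm ahead of it and the grasp point (between the pads) lies 51 mm ahead of it; z points along the fingers, y is the line along which they close (so a half turn about z gives the same grasp; the last joint's range is limited). The gripper opens to 87 mm and grips with 3 to 60 N. Pads are 19 mm wide; open, the fingers measure 117 mm over their backs; the gripper's body (75 mm by 190 mm) begins 51 mm behind the grasp point.
Start: joints at [89.76, 22.042, 0.453, 0, -68.411, -14.817], TCP at [0.162, 0.604, 0.292] pointing down, gripper open.
Joint ranges: [-179.83, 179.83], [-69.29, 118.12], [-61.27, 80.66], [-181.25, 117.63], [-171.15, -9.14], [-177.46, 177.46]. Speed limits (degrees/s): [159.86, 159.86, 180, 180, 180, 180].

INTERFACE

Orientations are given as a 3x3 rotation matrix whose columns are the frame's x, y, z axes.
In Python, from station import r gives the robot as it stands.
- The arm moves only by the shell command python3 -m pendant 'ROWS' [OPENING]. ROWS is JSON, a list of rows, each a list of 2 entries, a list of its own where there are three numbers: the shift along the tool's x, y, z in mm, then the turn, a rotation vector about the tool's x, y, z in rad. A call has 1 to 10 rows; each row is the pose to reach, as a shift and turn from the pose commanded when the call began, along the tool's axes at that moment; what a row does not reach only later rows make up. A row lasts 1/10 s, in which the tool goes at most 50 mm and 8.59 degrees, less where a joint would pass 70% of its speed; a pose out of reach is approached as far as the arm can. A call with a gripper value outside its range is refused whole. OPENING is the opening, from 0 (shut) to 1 (fully open), set as the call begins (- or left out, the last holds). The fingers move at their own pace and stop on an object; the grip force is fixed at half the most. Time passes only in rows, so rows that repeat a pose let the fingers close. It gives the time, the measured TCP pose, the force, the opening and the grip force at its end, in the units of the state.
- r.sense(): the state, without advancing time (a new reading comes with each control period).
- r.capture(name): name is "scene" or "top"; returns a dict with "frame" (420x560x3 uint8, red, green, blue), "vertical_fov" (degrees; the focal length in pixels is half the picture's height over the tangent of half this angle, whatever the lens; pixels are square), "cx", "cy" (the principal point, pixels), "rvec" (rotation vector, rad) and "tvec" (3), from world to camera coordinates, as OpenCV has them. Camera axes: x right, y down, z forward; pixel columns grow to the right and rows downward; lengths in m; the calibration is good to about 2 mm. A picture is of the moment at which its call begins. There is no depth.
- r.finish_job(): hands the job in; it is judged then, once.
The state is a dict: "time_s": time; "joints": joint angles; "joint_velocities": joint speeds; "effort": joint torques, N m; "tcp_pos": TCP position; "ee_rot": TCP orientation; "wrist_force": force on the tool from outside, world axes, zero at the start; "moment": the same for the moment, N m; "gripper_width": opening from 0.0 (shut) to 1.0 (fully open); "gripper_force": force on a finger pad.
Only numpy, scipy, OpenCV 4.12 (cv2) and the standard library are available. Lean on these libraries where they do the work, as an engineer would, in place of code of your own. Each camera call takes 0.05 s, during which the arm holds its last target. There are 200 camera calls.

TASK

Get the tipping vial feeder ready for the next batch: press its trough level, set each loose sample vial on the loading deck and push them one after another between the guide rails under the clear cover, so that they stand in single file in the trough, then push the follower weight in behind the last vial, forked nose against it, until it is wholly on the trough. Last, press the other end of the trough all the way down so that the whole file slides to the end stop, and leave it tipped, with every vial upright and the other things on the bench left where they are.

Things in the scene. Friction and masses are not known exactly. Their poses are not given: they have to be found in the camera images.
- sample_1_mid (a point): screw-capped glass sample vial, 27 mm in diameter, 59 mm tall (the cap is the top 15 mm), 22 g, on the open worktop; this point is on its axis 29.5 mm above its foot, z along the axis to the cap. All such loose vials belong to the batch; some numbers may be absent in a run
- sample_2_mid (a point): screw-capped glass sample vial, 27 mm in diameter, 59 mm tall (the cap is the top 15 mm), 22 g, on the open worktop; this point is on its axis 29.5 mm above its foot, z along the axis to the cap. All such loose vials belong to the batch; some numbers may be absent in a run
- sample_3_mid (a point): screw-capped glass sample vial, 27 mm in diameter, 59 mm tall (the cap is the top 15 mm), 22 g, on the open worktop; this point is on its axis 29.5 mm above its foot, z along the axis to the cap. All such loose vials belong to the batch; some numbers may be absent in a run
- sample_4_mid (a point): screw-capped glass sample vial, 27 mm in diameter, 59 mm tall (the cap is the top 15 mm), 22 g, on the open worktop; this point is on its axis 29.5 mm above its foot, z along the axis to the cap. All such loose vials belong to the batch; some numbers may be absent in a run
- sample_5_mid (a point): screw-capped glass sample vial, 27 mm in diameter, 59 mm tall (the cap is the top 15 mm), 22 g, on the open worktop; this point is on its axis 29.5 mm above its foot, z along the axis to the cap. All such loose vials belong to the batch; some numbers may be absent in a run
- follower_mid (a point): follower weight: loose black plastic block with a heavy steel foot, 28 wide (x), 30 long (y), 50 mm high (z), 120 g, upright on the worktop at the left. Two full-height prongs, 4.5 mm wide, stick out 8 mm from its -y face: the forked nose, which bears on the last vial. This point: centre of the block without prongs, 25 mm above its foot; -y points out of the nose
- deck_spot (a point): top of the feeder's fixed loading deck, 60 mm above the worktop, midway between the flared 12 mm high guide rails (gap 59 mm here, closing to 32 mm over 40 mm, then straight for 40 mm to the trough). z up, -y = feed direction. The deck reaches 40 mm in +y, to a 4.5 mm lip, and 80 mm in -y. Deck and lane are polished (friction 0.15 to 0.2)
- trough_floor (a point): middle of the hinged trough's lane floor, on its pivot (along x); tilts with it. -y = feed direction, z up from the floor. Level, the floor is 1 mm below the deck. The lane, 34 mm wide between 12 mm rails, runs from y = +118 mm at the deck to the end stop at y = -112 mm. The pivot is stiff, so the trough stays where it is left
- cover_edge (a point): lower middle of the near edge of the clear cover that closes the lane from above and the sides; lies on the lane floor, 43 mm inside the trough from the deck. Moves with the trough. The cover is 40 mm wide, its top 65 mm above the floor, 157 mm long. Fingers cannot go under it: each pushed vial pushes those before it
- end_stop (a point): foot of the inner face of the end stop on the lane floor, at the far end of the trough; moves with it. The last 30 mm of the lane before it are open above: the place where the first vial is later picked up
- level_paddle (a point): centre of the top of a press paddle (58 x 44 mm, 4 mm thick, dark rubber pad) at the trough's loading end, on the robot's side; pressing it down levels the trough. Moves with the trough, z square to the paddle. Level, it is 59 mm above the worktop
- tip_paddle (a point): centre of the top of the same paddle at the trough's end-stop end; pressing it down tips the trough. Level, it is 59 mm above the worktop, and sinks 28 mm to the stop
- trough (a joint): angle of the trough, rad: 0 = level on its stop, lane in line with the deck; 0.30 = fully tipped on its stop, end-stop end down and loading end up. Stiff pivot: about 0.3 N m, some 3 to 6 N at a paddle
- beaker: empty glass beaker, 54 mm wide, 70 mm tall, loose, right of the feeder; not part of the work. Origin at the centre of its underside
- small_key: black hex key, 92 mm long, lying right of the feeder; not part of the work. Origin at the centre of its underside
- tape: white thread-seal tape roll, 52 mm wide, 13 mm high, lying front right; not part of the work. Origin at the centre of its underside
- bench_timer: white bench timer, 62 x 66 mm, 20 mm high, lying on the left; not part of the work. Origin at the centre of its underside
Not all that is in view belongs to the job. Leave any orange or purple look-alike of the part that bears sample_3_mid alone.

How it is judged:
By the outcome, as a careful person would: the job done as asked, in the order asked, and still so for the second after the job is handed in, with the robot touching nothing.
Of sample_1, sample_2, sample_3, sample_4, sample_5 only 3 to 5 are there at a start; the rules pass over those that are not, and their reading is None.
At some moment in a run one of follower may be knocked a few centimetres aside while the robot is not near it.
It also fails if it takes over 210 s, if anything falls off the work surface, if the arm or the gripper's body presses on something with over 40 N, if the wrist force passes 120 N, or if a joint passes its speed limit or range.

## Working session

There is one attempt and no reset: what is moved stays moved. The work goes in short steps, Python scripts to look and compute and a shell command to move; the robot and the scene stay as the last step left them, time stands still between calls to the robot, and variables do not carry over. Pictures are saved under pics/ and viewed, at most 14 in all, crops included, and the job is handed in when it is done.

```bash
ls; mkdir -p pics
cat > h.py <<'E'
import cv2, numpy as np, json
from station import r
def cap(name,fn=None):
    c=r.capture(name); im=cv2.cvtColor(np.asarray(c["frame"]),cv2.COLOR_RGB2BGR)
    if fn: cv2.imwrite("pics/"+fn,im)
    return c,im
def cam(c):
    f=210/np.tan(np.radians(c["vertical_fov"])/2)
    K=np.array([[f,0,c["cx"]],[0,f,c["cy"]],[0,0,1]])
    R=cv2.Rodrigues(np.array(c["rvec"],float))[0]; return K,R,np.array(c["tvec"],float)
def ray(c,u,v,z):
    K,R,t=cam(c); d=R.T@np.linalg.inv(K)@[u,v,1]; o=-R.T@t
    return o+d*(z-o[2])/d[2]
def proj(c,p):
    K,R,t=cam(c); q=K@(R@np.array(p)+t); return q[:2]/q[2]
E
python3 - <<'E'
from h import *
import pickle
for n in("scene","top"):
    c,im=cap(n,n+"0.png"); pickle.dump(c,open(n+"0.pkl","wb"))
    K,R,t=cam(c); print(n,-R.T@t,R.round(2).tolist(),K[0,0])
s=r.sense(); print(s["time_s"],s["tcp_pos"],np.round(s["ee_rot"],3).tolist())
E
```

```text
pics
scene [-0.3555514   0.43342639  0.60012174] [[-0.43, -0.9, 0.02], [-0.45, 0.2, -0.87], [0.78, -0.38, -0.49]] 420.75121232022383
top [0.25583829 0.02558014 1.34782771] [[0.01, -1.0, 0.01], [-0.98, -0.01, -0.19], [0.19, -0.01, -0.98]] 514.1961384127594
0.1 [0.16223871 0.60314177 0.29125763] [[0.966, -0.26, -0.0], [-0.26, -0.966, -0.002], [0.0, 0.002, -1.0]]
```

View pics/scene0.png

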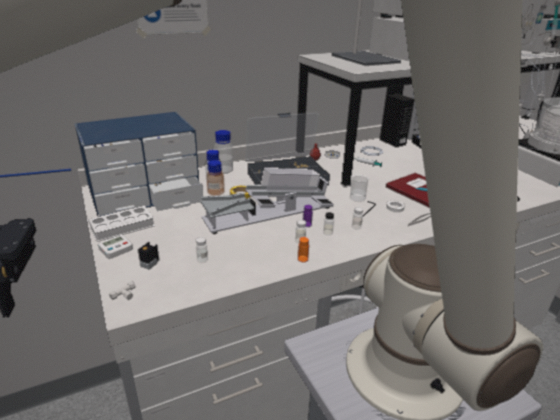

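View pics/top0.png

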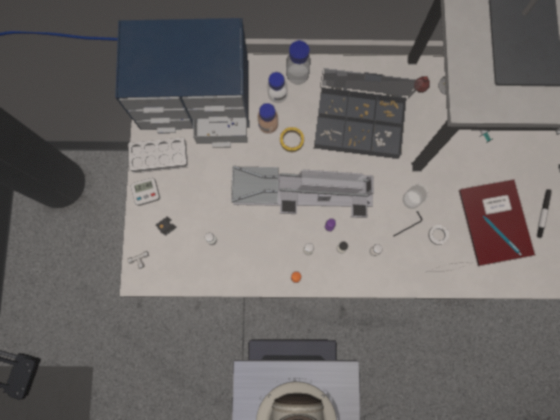

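Run:
```python
from h import *
a=cv2.imread("pics/scene0.png"); b=cv2.imread("pics/top0.png")
A=cv2.resize(a[165:275,180:380],None,fx=4,fy=4,interpolation=cv2.INTER_CUBIC)[:, :800]
cv2.imwrite("pics/sc1.png",A[:440])
cv2.imwrite("pics/tc1.png",cv2.resize(b[155:295,200:400],None,fx=4,fy=4,interpolation=cv2.INTER_CUBIC))
```

```text
(no output)
```

View pics/sc1.png

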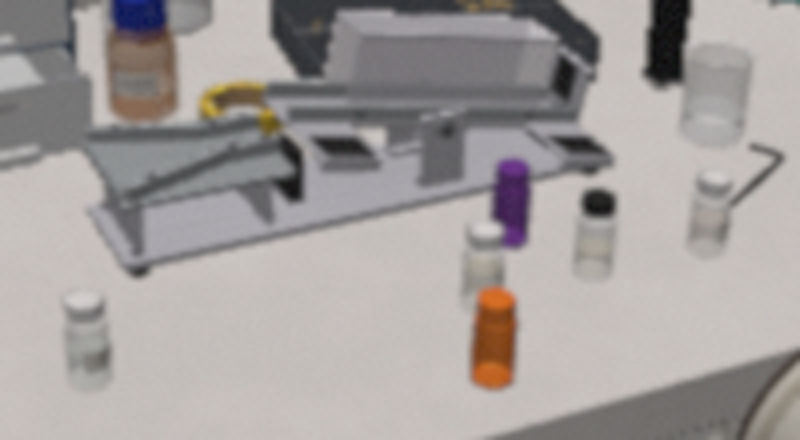

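View pics/tc1.png

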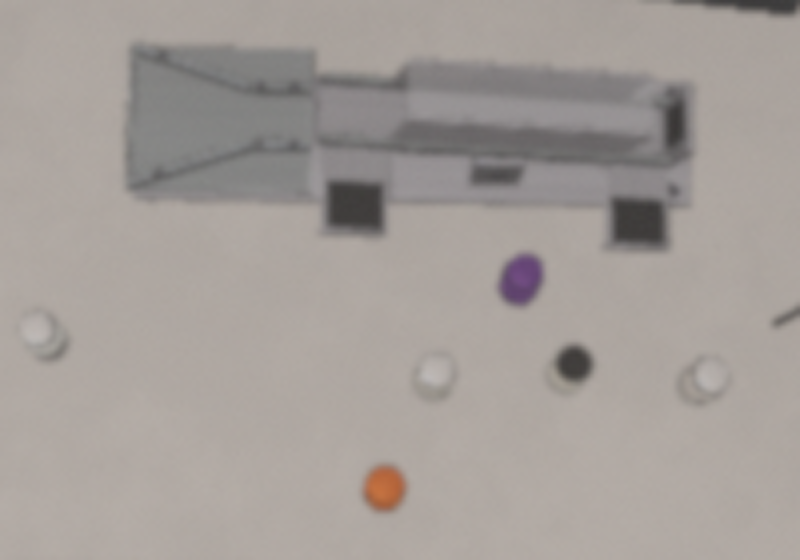

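```bash
cat >> h.py <<'E'
def tri(cs,ps):
    P=[cam(c)[0]@np.c_[cam(c)[1],cam(c)[2]] for c in cs]
    X=cv2.triangulatePoints(P[0],P[1],np.array(ps[0],float),np.array(ps[1],float))[:,0]
    return X[:3]/X[3]
E
python3 - <<'E'
from h import *
import pickle
s=pickle.load(open("scene0.pkl","rb"));t=pickle.load(open("top0.pkl","rb"))
T=lambda x,y:((x+.5)/4-.5+200,(y+.5)/4-.5+155)
S=lambda x,y:((x+.5)/4-.5+180,(y+.5)/4-.5+165)
for n,a,b in [("A",(38,328),(84,300)),("B",(435,372),(486,231)),("K",(575,363),(599,200)),("C",(711,377),(714,180)),("pur",(523,275),(513,166)),("ora",(385,486),(496,297)),("lev",(355,206),(348,150)),("tip",(638,221),(580,148)),("coverTopNearR",(403,148),(328,75))]:
    print(n,ray(t,*T(*a),.059).round(4),ray(s,*S(*b),.059).round(4),tri((t,s),(T(*a),S(*b))).round(4))
for p in [(131,45),(315,50),(313,200),(127,190),(315,75),(315,150)]: print("deck",ray(t,*T(*p),.06).round(4))
print("fol",ray(t,166,226,.05))
b=cv2.imread("pics/top0.png");a=cv2.imread("pics/scene0.png")
x=cv2.resize(b[200:270,120:220],None,fx=5,fy=5,interpolation=cv2.INTER_CUBIC)
y=cv2.resize(a[225:285,100:160],None,fx=5,fy=5,interpolation=cv2.INTER_CUBIC)
o=np.zeros((350,800,3),np.uint8);o[:350,:500]=x;o[:300,500:800]=y;cv2.imwrite("pics/fol.png",o)
E
```

```text
A [0.4562 0.2208 0.059 ] [0.4528 0.2248 0.059 ] [0.4571 0.2223 0.0555]
B [ 0.4299 -0.0305  0.059 ] [ 0.4268 -0.0273  0.059 ] [ 0.4305 -0.0302  0.0562]
K [ 0.4363 -0.1191  0.059 ] [ 0.4315 -0.1133  0.059 ] [ 0.4374 -0.1189  0.0545]
C [ 0.428  -0.2051  0.059 ] [ 0.4234 -0.1978  0.059 ] [ 0.4293 -0.2049  0.0542]
pur [ 0.4926 -0.0866  0.059 ] [ 0.4939 -0.0849  0.059 ] [ 0.4931 -0.0859  0.0591]
ora [0.3579 0.0008 0.059 ] [0.3582 0.0037 0.059 ] [0.3585 0.0017 0.0581]
lev [0.5368 0.0208 0.059 ] [0.5589 0.0071 0.059 ] [0.533  0.0202 0.0747]
tip [ 0.5284 -0.1607  0.059 ] [ 0.4979 -0.1397  0.059 ] [ 0.5333 -0.1639  0.0365]
coverTopNearR [ 0.5753 -0.0099  0.059 ] [ 0.6716 -0.0285  0.059 ] [0.5681 0.0009 0.1085]
deck [0.6424 0.167  0.06  ]
deck [0.6401 0.0475 0.06  ]
deck [0.5403 0.0477 0.06  ]
deck [0.5459 0.1669 0.06  ]
deck [0.6232 0.0473 0.06  ]
deck [0.5732 0.0468 0.06  ]
fol [0.48420855 0.33322329 0.05      ]
```

View pics/fol.png

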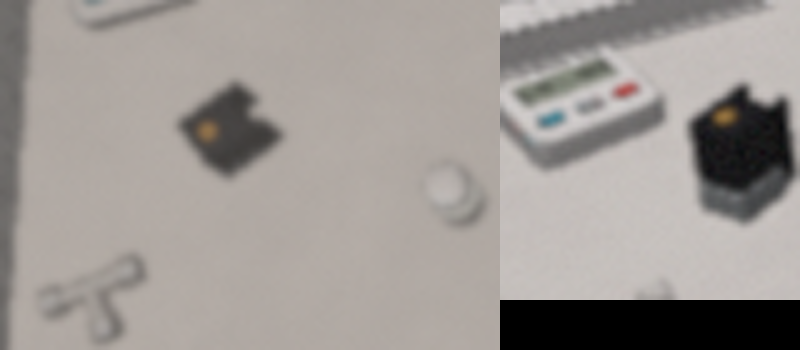

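```bash
python3 -m pendant '[[[251,235,0],[0,0,-0.263]],[[251,235,0],[0,0,-0.263]],[[251,235,0],[0,0,-0.263]],[[251,235,0],[0,0,-0.263]],[[251,235,0],[0,0,-0.263]],[[251,235,0],[0,0,-0.263]],[[251,235,0],[0,0,-0.263]],[[251,235,0],[0,0,-0.263]],[[251,235,0],[0,0,-0.263]]]' 0
python3 -m pendant '[[[182,292,90],[0,0,0]],[[182,292,90],[0,0,0]],[[182,292,90],[0,0,0]],[[182,292,90],[0,0,0]],[[182,292,90],[0,0,0]],[[182,292,90],[0,0,0]],[[182,292,90],[0,0,0]],[[182,292,90],[0,0,0]],[[182,292,90],[0,0,0]],[[182,292,90],[0,0,0]]]' 0
python3 -c "
from h import *
s=r.sense();print(s['joints'],s['tcp_pos'],np.round(s['ee_rot'],3).tolist())"
```

```text
time_s: 1.0
tcp_pos: [0.3441, 0.3105, 0.2922]
ee_rot: [[1.0, -0.002, -0.0], [-0.002, -1.0, 0.0], [-0.0, -0.0, -1.0]]
wrist_force: [-0.2, -0.1, 0.7]
gripper_width: 0.262
gripper_force: 0.0
time_s: 2.0
tcp_pos: [0.5257, 0.0207, 0.2022]
ee_rot: [[1.0, 0.002, -0.0], [0.002, -1.0, 0.0], [-0.0, -0.0, -1.0]]
wrist_force: [0.1, 1.1, 0.4]
gripper_width: 0.001
gripper_force: 0.0
[ 1.99342213e+01  1.74661444e+01 -2.06722631e+01 -8.91387185e-03
 -5.18689376e+01  7.01752733e+01] [0.52569867 0.0207016  0.20218526] [[1.0, 0.002, -0.0], [0.002, -1.0, 0.0], [-0.0, -0.0, -1.0]]
```

```bash
python3 -m pendant '[[[0,0,25],[0,0,0]],[[0,0,45],[0,0,0]],[[0,0,52],[0,0,0]],[[0,0,56],[0,0,0]],[[0,0,60],[0,0,0]],[[0,0,64],[0,0,0]],[[0,0,68],[0,0,0]],[[0,0,71],[0,0,0]],[[0,0,73],[0,0,0]],[[0,0,74],[0,0,0]]]' 0
```

```text
time_s: 3.0
tcp_pos: [0.5262, 0.0195, 0.129]
ee_rot: [[1.0, 0.001, 0.001], [0.001, -1.0, -0.0], [0.001, 0.0, -1.0]]
wrist_force: [-2.6, 1.9, 14.7]
gripper_width: 0.008
gripper_force: 7.1
```

```bash
python3 -m pendant '[[[0,0,1],[0,0,0]],[[0,0,-10],[0,0,0]],[[-20,-50,-60],[0,0,0]],[[-70,-100,-100],[0,0,0]],[[-70,-150,-110],[0,0,0]],[[-70,-202,-110],[0,0,0]],[[-70,-202,-110],[0,0,0]],[[-70,-202,-110],[0,0,0]],[[-70,-202,-110],[0,0,0]]]' 1
python3 - <<'E'
from h import *
import pickle
c,im=cap("top"); pickle.dump(c,open("top1.pkl","wb"))
c2,im2=cap("scene"); pickle.dump(c2,open("scene1.pkl","wb")); cv2.imwrite("pics/top1f.png",im);cv2.imwrite("pics/scene1f.png",im2)
o=np.zeros((600,800,3),np.uint8)
o[:300,:800]=cv2.resize(im[150:225,220:420],None,fx=4,fy=4,interpolation=cv2.INTER_CUBIC)
o[300:600,:800]=cv2.resize(im2[165:240,180:380],None,fx=4,fy=4,interpolation=cv2.INTER_CUBIC)
cv2.imwrite("pics/lev1.png",o)
E
```

```text
time_s: 3.9
tcp_pos: [0.4547, 0.2218, 0.2376]
ee_rot: [[1.0, 0.002, -0.002], [0.002, -1.0, -0.001], [-0.002, 0.001, -1.0]]
wrist_force: [0.2, -0.3, 0.4]
gripper_width: 0.742
gripper_force: 0.0
```

View pics/lev1.png

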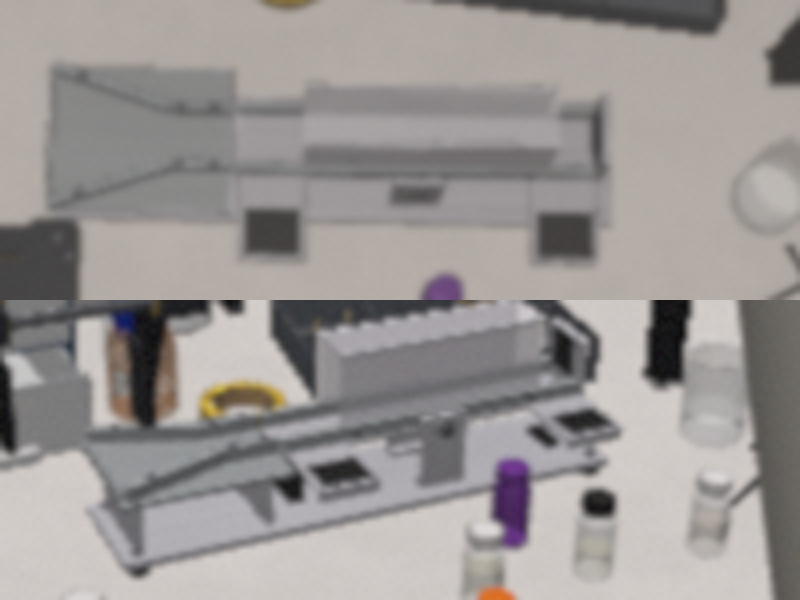

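Run:
```python
from h import *
import pickle
t=pickle.load(open("top1.pkl","rb"));s=pickle.load(open("scene1.pkl","rb"))
T=lambda x,y:((x+.5)/4-.5+220,(y+.5)/4-.5+150)
S=lambda x,y:((x+.5)/4-.5+180,(y-300+.5)/4-.5+165)
for n,p,z in [("railL",(180,110),.072),("railR",(178,165),.072),("farL",(600,105),.071),("farR",(600,173),.071),("lipL",(52,65),.06),("lipR",(47,210),.06),("dL",(235,70),.06),("dR",(235,217),.06),("lev",(272,233),.059),("tip",(565,236),.059),("cover nearL",(305,84),.124),("cover nearR",(305,147),.124),("coverfarL",(556,86),.124),("farR",(556,146),.124)]:
    print(n,ray(t,*T(*p),z).round(4))
for n,p in [("lev",(343,473)),("tip",(588,421))]: print(n,ray(s,*S(*p),.059).round(4))
```

```text
railL [0.6095 0.0823 0.072 ]
railR [0.5732 0.083  0.072 ]
farL [ 0.6155 -0.1878  0.071 ]
farR [ 0.5705 -0.1868  0.071 ]
lipL [0.6424 0.1664 0.06  ]
lipR [0.5459 0.1669 0.06  ]
dL [0.6401 0.0475 0.06  ]
dR [0.5422 0.0465 0.06  ]
lev [0.5322 0.0227 0.059 ]
tip [ 0.5317 -0.1653  0.059 ]
cover nearL [0.6124 0.0031 0.124 ]
cover nearR [0.5723 0.003  0.124 ]
coverfarL [ 0.6125 -0.152   0.124 ]
farR [ 0.5743 -0.1513  0.124 ]
lev [0.5309 0.0236 0.059 ]
tip [ 0.5303 -0.1663  0.059 ]
```

```bash
python3 -m pendant '[[[0,0,50],[0,0,0]],[[0,0,100],[0,0,0]],[[0,0,135],[0,0,0]],[[0,0,150],[0,0,0]],[[0,0,150],[0,0,0]]]' 1
python3 -m pendant '[[[0,0,0],[0,0,0]],[[0,0,0],[0,0,0]],[[0,0,0],[0,0,0]],[[0,0,0],[0,0,0]],[[0,0,0],[0,0,0]],[[0,0,0],[0,0,0]],[[0,0,0],[0,0,0]],[[0,0,0],[0,0,0]]]' 0
python3 -m pendant '[[[0,0,-15],[0,0,0]],[[0,0,-50],[0,0,0]],[[0,0,-90],[0,0,0]],[[0,0,-115],[0,0,0]],[[30,20,-115],[0,0,0]],[[60,45,-115],[0,0,0]],[[95,75,-115],[0,0,0]],[[120,95,-115],[0,0,0]],[[137,109,-115],[0,0,0]],[[137,109,-115],[0,0,0]]]'
```

```text
time_s: 4.5
tcp_pos: [0.4544, 0.2185, 0.0854]
ee_rot: [[1.0, -0.003, -0.006], [-0.003, -1.0, -0.005], [-0.006, 0.005, -1.0]]
wrist_force: [-0.7, -0.4, 1.0]
gripper_width: 0.999
gripper_force: 0.0
time_s: 5.3
tcp_pos: [0.4556, 0.2215, 0.0883]
ee_rot: [[1.0, 0.0, 0.0], [0.0, -1.0, 0.0], [0.0, -0.0, -1.0]]
wrist_force: [-0.8, -0.6, -0.0]
gripper_width: 0.355
gripper_force: 0.3
time_s: 6.3
tcp_pos: [0.5943, 0.1106, 0.2024]
ee_rot: [[1.0, -0.003, -0.0], [-0.003, -1.0, -0.0], [-0.0, 0.0, -1.0]]
wrist_force: [0.4, 1.5, -0.1]
gripper_width: 0.299
gripper_force: 30.0
```

Run:
```python
from h import *
c,im=cap("scene")
for z in (.099,.109,.114,.06): print(z,proj(c,[.594,.1106,z]))
u,v=proj(c,[.594,.11,.1])
u,v=int(u),int(v);cv2.imwrite("pics/v1.png",cv2.resize(im[v-40:v+40,u-50:u+50],None,fx=6,fy=6,interpolation=cv2.INTER_CUBIC)); print(u-50,v-40)
```

```text
0.099 [225.67061274 190.46303811]
0.109 [225.52710913 187.0657113 ]
0.114 [225.45488097 185.35577071]
0.06 [226.21842277 203.43197721]
175 150
```

View pics/v1.png

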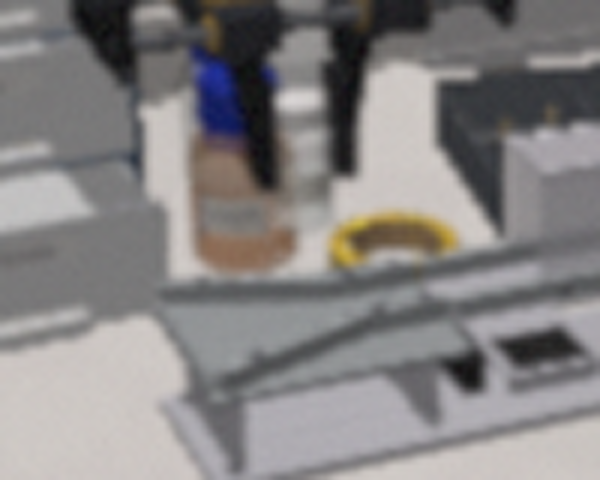

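```bash
python3 -m pendant '[[[-2,0,25],[0,0,0]],[[-2,0,42],[0,0,0]],[[-2,0,48],[0,0,0]],[[-2,0,51],[0,0,0]],[[-2,0,52],[0,0,0]],[[-2,0,53],[0,0,0]],[[-2,0,53],[0,0,0]]]'
```

```text
time_s: 7.05
tcp_pos: [0.5917, 0.113, 0.1524]
ee_rot: [[1.0, 0.001, 0.004], [0.001, -1.0, 0.001], [0.004, -0.001, -1.0]]
wrist_force: [0.5, -0.8, 4.0]
gripper_width: 0.301
gripper_force: 30.0
```

```bash
python3 -m pendant '[[[0,0,-1],[0,0,0]],[[0,0,-1],[0,0,0]],[[0,0,-1],[0,0,0]],[[0,0,-1],[0,0,0]],[[0,0,-1],[0,0,0]]]' 0.6
python3 -m pendant '[[[0,0,-25],[0,0,0]],[[0,0,-55],[0,0,0]],[[0,-20,-55],[0,0,0]],[[0,-42,-55],[0,0,0]],[[0,-42,-55],[0,0,0]],[[0,-42,-55],[0,0,0]],[[0,-42,-55],[0,0,0]],[[0,-42,-55],[0,0,0]],[[0,-42,-55],[0,0,0]],[[0,-42,-55],[0,0,0]]]' 0
python3 -m pendant '[[[0,0,30],[0,0,0]],[[0,0,54],[0,0,0]],[[0,0,54],[0,0,0]],[[0,5,54],[0,0,0]],[[0,12,54],[0,0,0]],[[0,22,54],[0,0,0]],[[0,32,54],[0,0,0]],[[0,42,54],[0,0,0]],[[0,52,54],[0,0,0]],[[0,62,54],[0,0,0]]]' 0
python3 -m pendant '[[[0,10,0],[0,0,0]],[[0,20,0],[0,0,0]],[[0,30,0],[0,0,0]],[[0,40,0],[0,0,0]],[[0,50,0],[0,0,0]],[[0,60,0],[0,0,0]],[[0,67,0],[0,0,0]],[[0,67,0],[0,0,0]]]' 0
python3 - <<'E'
from h import *
c,im=cap("scene"); c2,i2=cap("top")
o=np.zeros((600,800,3),np.uint8)
o[:300]=cv2.resize(i2[150:225,220:420],None,fx=4,fy=4,interpolation=cv2.INTER_CUBIC)
o[300:]=cv2.resize(im[165:240,180:380],None,fx=4,fy=4,interpolation=cv2.INTER_CUBIC)
cv2.imwrite("pics/p1.png",o)
E
```

```text
time_s: 7.55
tcp_pos: [0.5906, 0.1124, 0.151]
ee_rot: [[1.0, 0.0, -0.0], [0.0, -1.0, -0.0], [-0.0, 0.0, -1.0]]
wrist_force: [-1.2, -0.3, -1.0]
gripper_width: 0.586
gripper_force: 0.0
time_s: 8.55
tcp_pos: [0.5907, 0.154, 0.2062]
ee_rot: [[1.0, -0.0, -0.0], [-0.0, -1.0, -0.0], [-0.0, 0.0, -1.0]]
wrist_force: [-0.6, -0.0, 0.2]
gripper_width: 0.001
gripper_force: 0.0
time_s: 9.55
tcp_pos: [0.5907, 0.0914, 0.1524]
ee_rot: [[1.0, -0.0, 0.0], [-0.0, -1.0, 0.0], [0.0, -0.0, -1.0]]
wrist_force: [1.3, 0.8, 0.3]
gripper_width: 0.006
gripper_force: 0.0
time_s: 10.35
tcp_pos: [0.5907, 0.0245, 0.1522]
ee_rot: [[1.0, -0.001, -0.0], [-0.001, -1.0, -0.0], [-0.0, 0.0, -1.0]]
wrist_force: [0.5, 0.4, 0.1]
gripper_width: 0.006
gripper_force: 0.0
```

View pics/p1.png

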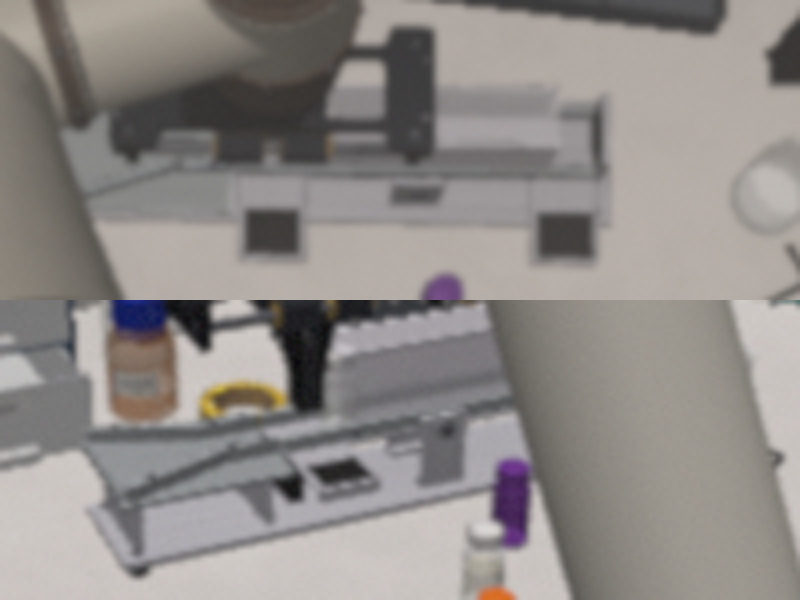

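```bash
python3 -m pendant '[[[0,-8,-5],[0,0,0]],[[0,-8,-45],[0,0,0]],[[-40,10,-60],[0,0,0]],[[-80,25,-60],[0,0,0]],[[-125,40,-60],[0,0,0]],[[-162,54,-60],[0,0,0]],[[-162,54,-60],[0,0,0]],[[-162,54,-60],[0,0,0]],[[-162,54,-60],[0,0,0]]]' 0.9
python3 -m pendant '[[[0,0,40],[0,0,0]],[[0,0,80],[0,0,0]],[[0,0,110],[0,0,0]],[[0,0,124],[0,0,0]],[[0,0,124],[0,0,0]],[[0,0,124],[0,0,0]]]' 0.9
python3 -m pendant '[[[0,0,0],[0,0,0]],[[0,0,0],[0,0,0]],[[0,0,0],[0,0,0]],[[0,0,0],[0,0,0]],[[0,0,0],[0,0,0]],[[0,0,0],[0,0,0]],[[0,0,0],[0,0,0]],[[0,0,0],[0,0,0]],[[0,0,0],[0,0,0]],[[0,0,0],[0,0,0]]]' 0
```

```text
time_s: 11.35
tcp_pos: [0.4301, -0.0278, 0.2129]
ee_rot: [[1.0, 0.001, 0.002], [0.001, -1.0, 0.0], [0.002, -0.0, -1.0]]
wrist_force: [0.5, -0.1, -0.3]
gripper_width: 0.745
gripper_force: 0.0
time_s: 11.95
tcp_pos: [0.43, -0.0281, 0.0882]
ee_rot: [[1.0, 0.001, 0.0], [0.001, -1.0, -0.0], [0.0, 0.0, -1.0]]
wrist_force: [-0.1, 0.4, 0.9]
gripper_width: 0.898
gripper_force: 0.0
time_s: 12.95
tcp_pos: [0.4287, -0.0286, 0.0883]
ee_rot: [[1.0, 0.0, -0.0], [0.0, -1.0, -0.0], [-0.0, 0.0, -1.0]]
wrist_force: [0.3, 0.8, 1.2]
gripper_width: 0.301
gripper_force: 30.0
```

```bash
python3 -m pendant '[[[0,0,-15],[0,0,0]],[[0,0,-50],[0,0,0]],[[0,0,-90],[0,0,0]],[[0,-30,-117],[0,0,0]],[[30,-60,-117],[0,0,0]],[[65,-95,-117],[0,0,0]],[[105,-125,-117],[0,0,0]],[[140,-142,-117],[0,0,0]],[[163,-142,-117],[0,0,0]],[[163,-142,-117],[0,0,0]]]'
python3 -m pendant '[[[0,0,0],[0,0,0]],[[0,0,25],[0,0,0]],[[0,0,42],[0,0,0]],[[0,0,50],[0,0,0]],[[0,0,53],[0,0,0]],[[0,0,55],[0,0,0]],[[0,0,56],[0,0,0]],[[0,0,57],[0,0,0]],[[0,0,57],[0,0,0]]]'
```

```text
time_s: 13.95
tcp_pos: [0.594, 0.1142, 0.204]
ee_rot: [[1.0, 0.0, 0.0], [0.0, -1.0, -0.0], [0.0, 0.0, -1.0]]
wrist_force: [-0.4, -0.4, -0.5]
gripper_width: 0.304
gripper_force: 30.0
time_s: 14.85
tcp_pos: [0.5918, 0.1135, 0.1487]
ee_rot: [[1.0, 0.0, 0.001], [0.0, -1.0, 0.0], [0.001, -0.0, -1.0]]
wrist_force: [-1.0, -0.3, 0.1]
gripper_width: 0.301
gripper_force: 30.0
```

```bash
python3 -m pendant '[[[0,0,1],[0,0,0]],[[0,0,1],[0,0,0]],[[0,0,1],[0,0,0]],[[0,0,1],[0,0,0]],[[0,0,1],[0,0,0]],[[0,0,1],[0,0,0]]]' 0.6
python3 -m pendant '[[[0,0,-25],[0,0,0]],[[0,0,-57],[0,0,0]],[[0,-20,-57],[0,0,0]],[[0,-42,-57],[0,0,0]],[[0,-42,-57],[0,0,0]],[[0,-42,-57],[0,0,0]],[[0,-42,-57],[0,0,0]],[[0,-42,-57],[0,0,0]],[[0,-42,-57],[0,0,0]],[[0,-42,-57],[0,0,0]]]' 0
python3 -m pendant '[[[0,0,30],[0,0,0]],[[0,0,53],[0,0,0]],[[0,0,53],[0,0,0]],[[0,5,53],[0,0,0]],[[0,12,53],[0,0,0]],[[0,22,53],[0,0,0]],[[0,32,53],[0,0,0]],[[0,42,53],[0,0,0]],[[0,52,53],[0,0,0]],[[0,62,53],[0,0,0]]]' 0
python3 -m pendant '[[[0,10,0],[0,0,0]],[[0,20,0],[0,0,0]],[[0,30,0],[0,0,0]],[[0,40,0],[0,0,0]],[[0,50,0],[0,0,0]],[[0,60,0],[0,0,0]],[[0,68,0],[0,0,0]],[[0,68,0],[0,0,0]]]' 0
```

```text
time_s: 15.45
tcp_pos: [0.5917, 0.1134, 0.1472]
ee_rot: [[1.0, 0.0, -0.0], [0.0, -1.0, 0.0], [-0.0, -0.0, -1.0]]
wrist_force: [1.2, -0.2, 0.3]
gripper_width: 0.593
gripper_force: 0.0
time_s: 16.45
tcp_pos: [0.5917, 0.155, 0.2042]
ee_rot: [[1.0, -0.0, -0.0], [-0.0, -1.0, -0.0], [-0.0, 0.0, -1.0]]
wrist_force: [-0.0, 1.5, -0.2]
gripper_width: 0.006
gripper_force: 0.0
time_s: 17.45
tcp_pos: [0.5917, 0.0924, 0.1514]
ee_rot: [[1.0, -0.0, 0.0], [-0.0, -1.0, 0.0], [0.0, -0.0, -1.0]]
wrist_force: [1.0, 0.5, 0.5]
gripper_width: 0.003
gripper_force: 0.0
time_s: 18.25
tcp_pos: [0.5916, 0.0244, 0.1512]
ee_rot: [[1.0, -0.001, -0.0], [-0.001, -1.0, -0.0], [-0.0, 0.0, -1.0]]
wrist_force: [-0.7, 0.0, 0.0]
gripper_width: 0.004
gripper_force: 0.0
```

```bash
python3 -m pendant '[[[0,-8,-5],[0,0,0]],[[0,-8,-45],[0,0,0]],[[-40,10,-60],[0,0,0]],[[-80,40,-60],[0,0,0]],[[-120,70,-60],[0,0,0]],[[-157,100,-60],[0,0,0]],[[-157,141,-60],[0,0,0]],[[-157,141,-60],[0,0,0]],[[-157,141,-60],[0,0,0]]]' 0.8
python3 -m pendant '[[[0,0,40],[0,0,0]],[[0,0,80],[0,0,0]],[[0,0,110],[0,0,0]],[[0,0,123],[0,0,0]],[[0,0,123],[0,0,0]],[[0,0,123],[0,0,0]]]' 0.8
python3 -m pendant '[[[0,0,0],[0,0,0]],[[0,0,0],[0,0,0]],[[0,0,0],[0,0,0]],[[0,0,0],[0,0,0]],[[0,0,0],[0,0,0]],[[0,0,0],[0,0,0]],[[0,0,0],[0,0,0]],[[0,0,0],[0,0,0]],[[0,0,0],[0,0,0]],[[0,0,0],[0,0,0]]]' 0
```

```text
time_s: 19.15
tcp_pos: [0.4351, -0.1157, 0.2119]
ee_rot: [[1.0, -0.001, 0.002], [-0.001, -1.0, 0.0], [0.002, -0.0, -1.0]]
wrist_force: [-0.1, 0.2, 0.5]
gripper_width: 0.737
gripper_force: 0.0
time_s: 19.75
tcp_pos: [0.4358, -0.1146, 0.0885]
ee_rot: [[1.0, 0.002, 0.0], [0.002, -1.0, -0.0], [0.0, 0.0, -1.0]]
wrist_force: [0.9, -0.2, -0.2]
gripper_width: 0.801
gripper_force: 0.0
time_s: 20.75
tcp_pos: [0.4348, -0.1157, 0.0883]
ee_rot: [[1.0, 0.0, -0.0], [0.0, -1.0, -0.0], [-0.0, 0.0, -1.0]]
wrist_force: [-0.8, -0.7, 2.0]
gripper_width: 0.305
gripper_force: 30.0
```

```bash
python3 -m pendant '[[[0,0,-15],[0,0,0]],[[0,0,-50],[0,0,0]],[[0,0,-90],[0,0,0]],[[0,-30,-117],[0,0,0]],[[0,-75,-117],[0,0,0]],[[20,-120,-117],[0,0,0]],[[50,-155,-117],[0,0,0]],[[80,-190,-117],[0,0,0]],[[110,-220,-117],[0,0,0]],[[145,-229,-117],[0,0,0]]]'
python3 -m pendant '[[[12,0,0],[0,0,0]],[[12,0,25],[0,0,0]],[[12,0,42],[0,0,0]],[[12,0,50],[0,0,0]],[[12,0,53],[0,0,0]],[[12,0,55],[0,0,0]],[[12,0,56],[0,0,0]],[[12,0,57],[0,0,0]],[[12,0,57],[0,0,0]]]'
```

```text
time_s: 21.75
tcp_pos: [0.5804, 0.1164, 0.2049]
ee_rot: [[1.0, 0.004, -0.0], [0.004, -1.0, 0.0], [-0.0, -0.0, -1.0]]
wrist_force: [0.1, -0.8, 0.7]
gripper_width: 0.304
gripper_force: 30.0
time_s: 22.65
tcp_pos: [0.5919, 0.1135, 0.1488]
ee_rot: [[1.0, 0.0, 0.001], [0.0, -1.0, 0.0], [0.001, -0.0, -1.0]]
wrist_force: [-0.4, 0.9, -0.5]
gripper_width: 0.302
gripper_force: 30.0
```

```bash
python3 -m pendant '[[[0,0,1],[0,0,0]],[[0,0,1],[0,0,0]],[[0,0,1],[0,0,0]],[[0,0,1],[0,0,0]],[[0,0,1],[0,0,0]],[[0,0,1],[0,0,0]]]' 0.6
python3 -m pendant '[[[0,0,-25],[0,0,0]],[[0,0,-57],[0,0,0]],[[0,-20,-57],[0,0,0]],[[0,-42,-57],[0,0,0]],[[0,-42,-57],[0,0,0]],[[0,-42,-57],[0,0,0]],[[0,-42,-57],[0,0,0]],[[0,-42,-57],[0,0,0]],[[0,-42,-57],[0,0,0]],[[0,-42,-57],[0,0,0]]]' 0
python3 -m pendant '[[[0,0,30],[0,0,0]],[[0,0,53],[0,0,0]],[[0,0,53],[0,0,0]],[[0,5,53],[0,0,0]],[[0,12,53],[0,0,0]],[[0,22,53],[0,0,0]],[[0,32,53],[0,0,0]],[[0,42,53],[0,0,0]],[[0,52,53],[0,0,0]],[[0,62,53],[0,0,0]]]' 0
python3 -m pendant '[[[0,10,0],[0,0,0]],[[0,20,0],[0,0,0]],[[0,30,0],[0,0,0]],[[0,40,0],[0,0,0]],[[0,50,0],[0,0,0]],[[0,60,0],[0,0,0]],[[0,68,0],[0,0,0]],[[0,68,0],[0,0,0]]]' 0
```

```text
time_s: 23.25
tcp_pos: [0.5917, 0.1134, 0.1472]
ee_rot: [[1.0, 0.0, -0.0], [0.0, -1.0, -0.0], [-0.0, 0.0, -1.0]]
wrist_force: [-0.0, 0.2, -0.4]
gripper_width: 0.594
gripper_force: 0.0
time_s: 24.25
tcp_pos: [0.5917, 0.155, 0.2042]
ee_rot: [[1.0, -0.0, -0.0], [-0.0, -1.0, -0.0], [-0.0, 0.0, -1.0]]
wrist_force: [-0.1, 0.4, -0.8]
gripper_width: 0.005
gripper_force: 0.0
time_s: 25.25
tcp_pos: [0.5917, 0.0924, 0.1514]
ee_rot: [[1.0, -0.0, 0.0], [-0.0, -1.0, 0.0], [0.0, -0.0, -1.0]]
wrist_force: [0.1, 0.2, -0.7]
gripper_width: 0.01
gripper_force: 0.0
time_s: 26.05
tcp_pos: [0.5916, 0.0244, 0.1512]
ee_rot: [[1.0, -0.001, -0.0], [-0.001, -1.0, -0.0], [-0.0, 0.0, -1.0]]
wrist_force: [-0.1, -0.2, 0.8]
gripper_width: 0.004
gripper_force: 0.0
```

```bash
python3 -m pendant '[[[0,-8,-5],[0,0,0]],[[0,-8,-45],[0,0,0]],[[-40,10,-60],[0,0,0]],[[-80,40,-60],[0,0,0]],[[-120,70,-60],[0,0,0]],[[-157,100,-60],[0,0,0]],[[-165,145,-60],[0,0,0]],[[-165,190,-60],[0,0,0]],[[-165,227,-60],[0,0,0]],[[-165,227,-60],[0,0,0]]]' 0.8
python3 -m pendant '[[[0,0,0],[0,0,0]],[[0,0,40],[0,0,0]],[[0,0,80],[0,0,0]],[[0,0,110],[0,0,0]],[[0,0,123],[0,0,0]],[[0,0,123],[0,0,0]],[[0,0,123],[0,0,0]]]' 0.8
python3 -m pendant '[[[0,0,0],[0,0,0]],[[0,0,0],[0,0,0]],[[0,0,0],[0,0,0]],[[0,0,0],[0,0,0]],[[0,0,0],[0,0,0]],[[0,0,0],[0,0,0]],[[0,0,0],[0,0,0]],[[0,0,0],[0,0,0]],[[0,0,0],[0,0,0]],[[0,0,0],[0,0,0]]]' 0
python3 - <<'E'
from h import *
c,im=cap("scene"); c2,i2=cap("top")
o=np.zeros((600,800,3),np.uint8)
o[:300]=cv2.resize(i2[150:225,220:420],None,fx=4,fy=4,interpolation=cv2.INTER_CUBIC)
o[300:]=cv2.resize(im[165:240,180:380],None,fx=4,fy=4,interpolation=cv2.INTER_CUBIC)
cv2.imwrite("pics/p3.png",o)
E
```

```text
time_s: 27.05
tcp_pos: [0.4272, -0.2041, 0.2118]
ee_rot: [[1.0, -0.004, 0.001], [-0.004, -1.0, -0.001], [0.001, 0.001, -1.0]]
wrist_force: [-0.4, 1.3, -0.2]
gripper_width: 0.773
gripper_force: 0.0
time_s: 27.75
tcp_pos: [0.4276, -0.2006, 0.0888]
ee_rot: [[1.0, 0.003, 0.001], [0.003, -1.0, -0.0], [0.001, 0.0, -1.0]]
wrist_force: [-1.0, 0.7, 1.4]
gripper_width: 0.8
gripper_force: 0.0
time_s: 28.75
tcp_pos: [0.4268, -0.2017, 0.0883]
ee_rot: [[1.0, 0.0, 0.0], [0.0, -1.0, -0.0], [0.0, 0.0, -1.0]]
wrist_force: [0.3, -0.9, 0.5]
gripper_width: 0.303
gripper_force: 30.0
```

View pics/p3.png

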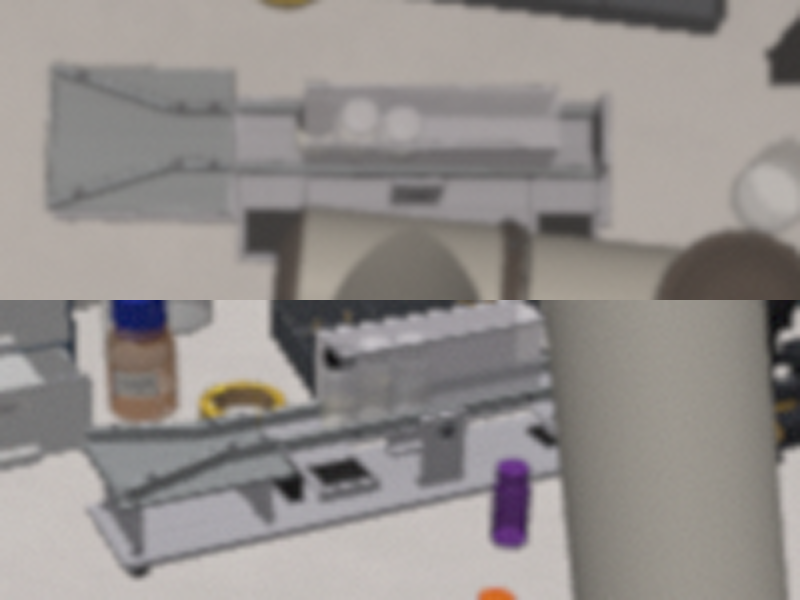

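```bash
python3 -m pendant '[[[0,0,-15],[0,0,0]],[[0,0,-50],[0,0,0]],[[0,0,-90],[0,0,0]],[[0,-30,-117],[0,0,0]],[[0,-75,-117],[0,0,0]],[[0,-120,-117],[0,0,0]],[[0,-165,-117],[0,0,0]],[[0,-210,-117],[0,0,0]],[[30,-250,-117],[0,0,0]],[[60,-285,-117],[0,0,0]]]'
python3 -m pendant '[[[35,-20,0],[0,0,0]],[[70,-30,0],[0,0,0]],[[105,-30,0],[0,0,0]],[[105,-30,25],[0,0,0]],[[105,-30,42],[0,0,0]],[[105,-30,50],[0,0,0]],[[105,-30,54],[0,0,0]],[[105,-30,56],[0,0,0]],[[105,-30,57],[0,0,0]],[[105,-30,57],[0,0,0]]]'
```

```text
time_s: 29.85
tcp_pos: [0.4866, 0.0857, 0.2056]
ee_rot: [[1.0, 0.002, 0.001], [0.002, -1.0, 0.001], [0.001, -0.001, -1.0]]
wrist_force: [1.6, -0.6, 0.5]
gripper_width: 0.298
gripper_force: 30.0
time_s: 30.85
tcp_pos: [0.592, 0.1136, 0.1491]
ee_rot: [[1.0, 0.0, 0.001], [0.0, -1.0, 0.001], [0.001, -0.001, -1.0]]
wrist_force: [-0.8, -0.8, 0.1]
gripper_width: 0.301
gripper_force: 30.0
```

```bash
python3 -m pendant '[[[0,0,1],[0,0,0]],[[0,0,1],[0,0,0]],[[0,0,1],[0,0,0]],[[0,0,1],[0,0,0]],[[0,0,1],[0,0,0]],[[0,0,1],[0,0,0]]]' 0.6
python3 -m pendant '[[[0,0,-25],[0,0,0]],[[0,0,-57],[0,0,0]],[[0,-20,-57],[0,0,0]],[[0,-42,-57],[0,0,0]],[[0,-42,-57],[0,0,0]],[[0,-42,-57],[0,0,0]],[[0,-42,-57],[0,0,0]],[[0,-42,-57],[0,0,0]],[[0,-42,-57],[0,0,0]],[[0,-42,-57],[0,0,0]]]' 0
python3 -m pendant '[[[0,0,30],[0,0,0]],[[0,0,53],[0,0,0]],[[0,0,53],[0,0,0]],[[0,5,53],[0,0,0]],[[0,12,53],[0,0,0]],[[0,22,53],[0,0,0]],[[0,32,53],[0,0,0]],[[0,42,53],[0,0,0]],[[0,52,53],[0,0,0]],[[0,62,53],[0,0,0]]]' 0
python3 -m pendant '[[[0,10,0],[0,0,0]],[[0,20,0],[0,0,0]],[[0,30,0],[0,0,0]],[[0,40,0],[0,0,0]],[[0,50,0],[0,0,0]],[[0,60,0],[0,0,0]],[[0,68,0],[0,0,0]],[[0,68,0],[0,0,0]]]' 0
python3 -m pendant '[[[0,-10,-5],[0,0,0]],[[0,-10,-45],[0,0,0]],[[-30,-30,-80],[0,0,0]],[[-60,-60,-90],[0,0,0]],[[-90,-60,-90],[0,0,0]],[[-140,-60,-90],[0,0,0]],[[-170,-60,-90],[0,0,0]]]' 1
python3 - <<'E'
from h import *
import pickle
c,im=cap("scene"); c2,i2=cap("top")
pickle.dump((c,c2),open("p4.pkl","wb"))
cv2.imwrite("pics/sceneF.png",im);cv2.imwrite("pics/topF.png",i2)
o=np.zeros((600,800,3),np.uint8)
o[:300]=cv2.resize(i2[145:245,120:320],None,fx=4,fy=3,interpolation=cv2.INTER_CUBIC)
o[:300]=0
o[:350,:400]=cv2.resize(i2[195:265,130:210],None,fx=5,fy=5,interpolation=cv2.INTER_CUBIC)
o[:300,400:]=cv2.resize(im[220:280,100:180],None,fx=5,fy=5,interpolation=cv2.INTER_CUBIC)
o[350:600]=cv2.resize(i2[152:202,240:400],None,fx=5,fy=5,interpolation=cv2.INTER_CUBIC)
cv2.imwrite("pics/p4.png",o)
E
```

```text
time_s: 31.45
tcp_pos: [0.5917, 0.1134, 0.1473]
ee_rot: [[1.0, 0.0, 0.0], [0.0, -1.0, -0.0], [0.0, 0.0, -1.0]]
wrist_force: [-0.2, 0.1, 0.4]
gripper_width: 0.592
gripper_force: 0.0
time_s: 32.45
tcp_pos: [0.5917, 0.155, 0.2042]
ee_rot: [[1.0, -0.0, -0.0], [-0.0, -1.0, -0.0], [-0.0, 0.0, -1.0]]
wrist_force: [0.5, -0.6, 0.1]
gripper_width: 0.002
gripper_force: 0.0
time_s: 33.45
tcp_pos: [0.5917, 0.0924, 0.1514]
ee_rot: [[1.0, -0.0, 0.0], [-0.0, -1.0, 0.0], [0.0, -0.0, -1.0]]
wrist_force: [0.2, 0.4, -0.4]
gripper_width: 0.007
gripper_force: 0.0
time_s: 34.25
tcp_pos: [0.5916, 0.0244, 0.1512]
ee_rot: [[1.0, -0.001, -0.0], [-0.001, -1.0, -0.0], [-0.0, 0.0, -1.0]]
wrist_force: [-0.8, 0.8, 0.1]
gripper_width: 0.005
gripper_force: 0.0
time_s: 34.95
tcp_pos: [0.4188, 0.0859, 0.2414]
ee_rot: [[1.0, 0.002, -0.001], [0.002, -1.0, 0.0], [-0.001, -0.0, -1.0]]
wrist_force: [0.8, -0.1, 0.1]
gripper_width: 0.555
gripper_force: 0.0
```

View pics/p4.png

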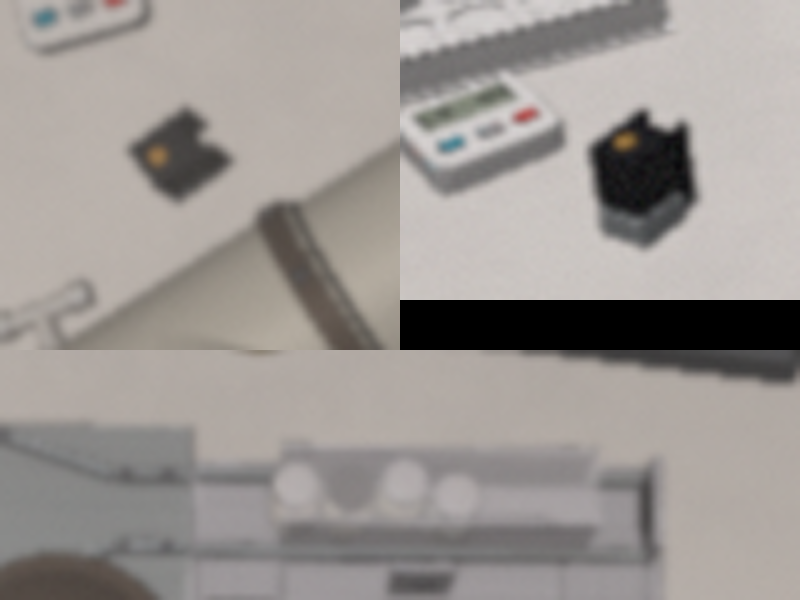

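Run:
```python
from h import *
import pickle
s,t=pickle.load(open("p4.pkl","rb"))
T=lambda x,y:((x+.5)/5-.5+130,(y+.5)/5-.5+195)
S=lambda x,y:((x-400+.5)/5-.5+100,(y+.5)/5-.5+220)
for n,a,b in [("dot",(157,155),(626,142)),("prA",(190,108),(645,112)),("prB",(232,158),(687,125)),("back",(130,150),(592,148))]:
    print(n,ray(t,*T(*a),.05).round(4),ray(s,*S(*b),.05).round(4),tri((t,s),(T(*a),S(*b))).round(4))
im=cv2.imread("pics/topF.png");im2=cv2.imread("pics/sceneF.png")
o=np.zeros((480,800,3),np.uint8)
g=lambda x:cv2.convertScaleAbs(x,alpha=2,beta=-40)
o[:,:400]=g(cv2.resize(im[214:238,156:176],(400,480),interpolation=cv2.INTER_CUBIC))
o[:,400:]=g(cv2.resize(im2[238:274,134:164],(400,480),interpolation=cv2.INTER_CUBIC))
cv2.imwrite("pics/f2.png",o)
```

```text
dot [0.4851 0.346  0.05  ] [0.4842 0.3476 0.05  ] [0.4855 0.3468 0.0488]
prA [0.5098 0.3304 0.05  ] [0.5056 0.3349 0.05  ] [0.511  0.3326 0.0457]
prB [0.4839 0.3077 0.05  ] [0.4868 0.3193 0.05  ] [0.486  0.3129 0.0472]
back [0.4876 0.3599 0.05  ] [0.4856 0.3625 0.05  ] [0.4883 0.3613 0.0477]
```

View pics/f2.png

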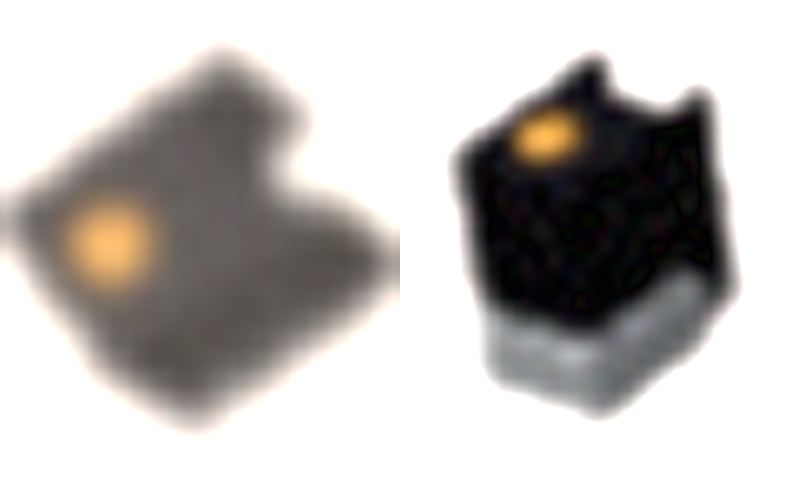

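```bash
cat > fol.py <<'E'
from h import *
from scipy.optimize import minimize
k=8
def fit(views,x0):
    dat=[]
    for c,im in views:
        u,v=proj(c,[x0[0],x0[1],.025]); u0,v0=int(u)-22,int(v)-22
        g=cv2.resize(im[v0:v0+44,u0:u0+44],None,fx=k,fy=k,interpolation=cv2.INTER_CUBIC)
        gray=cv2.cvtColor(g,cv2.COLOR_BGR2GRAY); hs=cv2.cvtColor(g,cv2.COLOR_BGR2HSV)
        bg=np.median(gray); m=((gray<bg*0.82)|(hs[...,1]>110)).astype(np.uint8)
        n,l,st,ce=cv2.connectedComponentsWithStats(m)
        j=l[22*k,22*k]; 
        if j==0: j=1+np.argmax(st[1:,4])
        p=cv2.convexHull(np.argwhere(l==j)[:,::-1].astype(np.int32))
        M=np.zeros(gray.shape,np.uint8); cv2.fillConvexPoly(M,p,1); dat.append((c,u0,v0,M))
    P=np.array([[a*.014,b,z] for a in(-1,1) for b in(-.023,.015) for z in(0,.05)])
    def cost(q,full=False):
        th=q[2]; R=np.array([[np.cos(th),-np.sin(th),0],[np.sin(th),np.cos(th),0],[0,0,1]]); s=[]
        for c,u0,v0,M in dat:
            w=np.array([proj(c,R@p+[q[0],q[1],0]) for p in P])
            w=((w-[u0,v0]+.5)*k-.5); N=np.zeros(M.shape,np.uint8)
            cv2.fillConvexPoly(N,cv2.convexHull(np.round(w*16).astype(np.int32)),1,shift=4)
            s.append((M&N).sum()/(M|N).sum())
        return s if full else -sum(s)
    b=min((minimize(cost,x0,method="Nelder-Mead",options=dict(initial_simplex=[x0,x0+[.006,0,0],x0+[0,.006,0],x0+[0,0,d]],xatol=1e-5)) for d in(.2,-.2)),key=lambda r:r.fun)
    return b.x,np.degrees(b.x[2]),cost(b.x,True)
E
python3 - <<'E'
from fol import *
import pickle
s,t=pickle.load(open("p4.pkl","rb")); a=cv2.imread("pics/sceneF.png");b=cv2.imread("pics/topF.png")
for v in ([(s,a),(t,b)],[(s,a)],[(t,b)]): print(fit(v,np.array([.487,.335,.63])))
E
```

```text
(array([0.48720088, 0.34368562, 0.64407637]), np.float64(36.9028577196748), [np.float64(0.9443234455044633), np.float64(0.9421360600508304)])
(array([0.48699502, 0.34484449, 0.65231165]), np.float64(37.37470466446059), [np.float64(0.9721902510343111)])
(array([0.48709099, 0.34280184, 0.64873353]), np.float64(37.16969314897419), [np.float64(0.9598022868032396)])
```

```bash
python3 -m pendant '[[[67,-256,41],[0,0,0.925]],[[67,-256,41],[0,0,0.925]],[[67,-256,41],[0,0,0.925]],[[67,-256,41],[0,0,0.925]],[[67,-256,41],[0,0,0.925]],[[67,-256,41],[0,0,0.925]],[[67,-256,41],[0,0,0.925]],[[67,-256,41],[0,0,0.925]],[[67,-256,41],[0,0,0.925]],[[67,-256,41],[0,0,0.925]]]' 1
python3 - <<'E'
from h import *
s=r.sense(); print(np.round(s['joints'],1))
c,im=cap("scene"); c2,i2=cap("top")
a=cv2.resize(im[215:285,100:180],None,fx=5,fy=5,interpolation=cv2.INTER_CUBIC); b=cv2.resize(i2[190:260,130:210],None,fx=5,fy=5,interpolation=cv2.INTER_CUBIC)
cv2.imwrite("pics/g1.png",np.hstack([a,b]))
E
```

```text
time_s: 36.05
tcp_pos: [0.4887, 0.3406, 0.2009]
ee_rot: [[0.602, -0.798, 0.0], [-0.798, -0.602, 0.0], [-0.0, -0.001, -1.0]]
wrist_force: [0.1, -0.9, -0.2]
gripper_width: 1.0
gripper_force: 0.0
[ 50.4  23.7 -11.    0.  -55.2 -13.4]
```

View pics/g1.png

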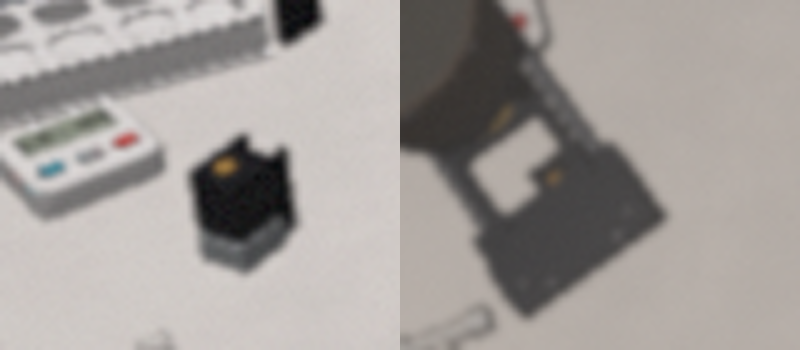

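```bash
python3 -m pendant '[[[0,0,0],[0,0,0]],[[0,0,40],[0,0,0]],[[0,0,80],[0,0,0]],[[0,0,105],[0,0,0]],[[0,0,112],[0,0,0]],[[0,0,112],[0,0,0]],[[0,0,112],[0,0,0]]]' 1
python3 -m pendant '[[[0,0,0],[0,0,0]],[[0,0,0],[0,0,0]],[[0,0,0],[0,0,0]],[[0,0,0],[0,0,0]],[[0,0,0],[0,0,0]],[[0,0,0],[0,0,0]],[[0,0,0],[0,0,0]],[[0,0,0],[0,0,0]],[[0,0,0],[0,0,0]],[[0,0,0],[0,0,0]]]' 0
python3 -m pendant '[[[0,0,-15],[0,0,0]],[[0,0,-50],[0,0,0]],[[0,0,-90],[0,0,0]],[[0,0,-115],[0,0,0]],[[0,0,-115],[0,0,0]]]' 0
```

```text
time_s: 36.85
tcp_pos: [0.4895, 0.3421, 0.0898]
ee_rot: [[0.602, -0.798, 0.002], [-0.798, -0.602, 0.002], [-0.0, -0.003, -1.0]]
wrist_force: [-0.0, 0.0, 0.6]
gripper_width: 1.003
gripper_force: 0.0
time_s: 37.85
tcp_pos: [0.4887, 0.3415, 0.0882]
ee_rot: [[0.602, -0.798, 0.0], [-0.798, -0.602, 0.0], [-0.0, -0.0, -1.0]]
wrist_force: [0.9, -0.6, -0.5]
gripper_width: 0.32
gripper_force: 30.0
time_s: 38.35
tcp_pos: [0.49, 0.3428, 0.2077]
ee_rot: [[0.603, -0.798, 0.006], [-0.798, -0.603, 0.006], [-0.001, -0.009, -1.0]]
wrist_force: [0.8, 1.2, -0.8]
gripper_width: 0.316
gripper_force: 30.0
```

```bash
python3 -m pendant '[[[20,4,0],[0,0,0.1]],[[50,9,0],[0,0,0.2]],[[80,15,0],[0,0,0.3]],[[115,21,0],[0,0,0.4]],[[150,28,0],[0,0,0.5]],[[185,34,0],[0,0,0.6]],[[210,39,0],[0,0,0.646]],[[227,42,0],[0,0,0.646]],[[227,42,0],[0,0,0.646]],[[227,42,0],[0,0,0.646]]]' 0
python3 - <<'E'
from h import *
s=r.sense(); print(np.round(s['joints'],1))
c,im=cap("scene"); c2,i2=cap("top")
print("bottle",[ray(c2,267,118,z).round(3).tolist() for z in(0,.1,.13)],ray(c,216,195,0))
a=cv2.resize(im[130:210,170:270],None,fx=4,fy=4,interpolation=cv2.INTER_CUBIC); b=cv2.resize(i2[110:210,200:300],None,fx=4,fy=4,interpolation=cv2.INTER_CUBIC)
o=np.zeros((400,800,3),np.uint8);o[:320,:400]=a;o[:,400:]=b
cv2.imwrite("pics/g2.png",o)
E
```

```text
time_s: 39.35
tcp_pos: [0.5914, 0.1349, 0.2024]
ee_rot: [[0.0, -1.0, -0.001], [-1.0, -0.0, -0.0], [0.0, 0.001, -1.0]]
wrist_force: [-1.0, -0.3, -1.7]
gripper_width: 0.324
gripper_force: 30.0
[ 28.1  24.6  -9.2  -0.  -56.2 -28.1]
bottle [[0.799, 0.082, 0.0], [0.759, 0.077, 0.1], [0.747, 0.076, 0.13]] [0.76395374 0.08491021 0.        ]
```

View pics/g2.png

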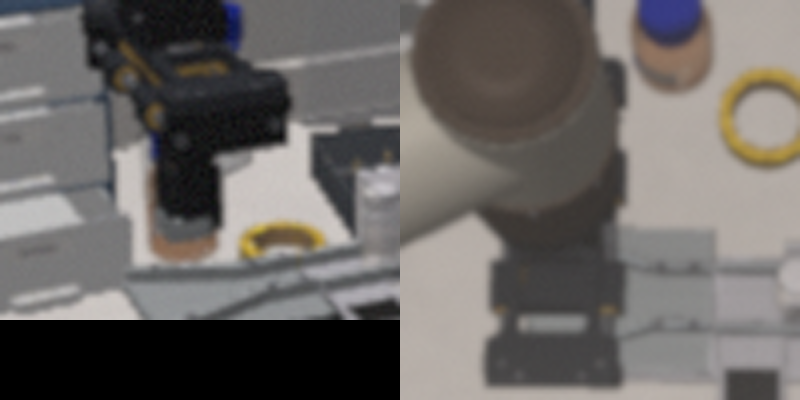

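```bash
python3 -m pendant '[[[0,0,25],[0,0,0]],[[0,0,42],[0,0,0]],[[0,0,48],[0,0,0]],[[0,0,51],[0,0,0]],[[0,0,52],[0,0,0]],[[0,0,53],[0,0,0]],[[0,0,53],[0,0,0]]]' 0
python3 -m pendant '[[[4,0,0],[0,0,0]],[[10,0,0],[0,0,0]],[[16,0,0],[0,0,0]],[[22,0,0],[0,0,0]],[[28,0,0],[0,0,0]],[[34,0,0],[0,0,0]],[[40,0,0],[0,0,0]],[[46,0,0],[0,0,0]],[[50,0,0],[0,0,0]]]' 0
```

```text
time_s: 40.15
tcp_pos: [0.5921, 0.1351, 0.151]
ee_rot: [[0.0, -1.0, 0.001], [-1.0, -0.0, 0.001], [-0.001, -0.001, -1.0]]
wrist_force: [0.0, 0.1, -1.3]
gripper_width: 0.321
gripper_force: 30.0
time_s: 41.05
tcp_pos: [0.592, 0.0843, 0.1503]
ee_rot: [[-0.0, -1.0, 0.001], [-1.0, 0.0, 0.0], [-0.0, -0.001, -1.0]]
wrist_force: [0.6, -0.2, -1.9]
gripper_width: 0.32
gripper_force: 30.0
```

```bash
python3 -m pendant '[[[0,0,1],[0,0,0]],[[0,0,2],[0,0,0]],[[0,0,2],[0,0,0]],[[5,0,2],[0,0,0]],[[12,0,2],[0,0,0]],[[18,0,2],[0,0,0]],[[24,0,2],[0,0,0]],[[30,0,2],[0,0,0]],[[36,0,2],[0,0,0]],[[40,0,2],[0,0,0]]]' 0
python3 -m pendant '[[[4,0,0],[0,0,0]],[[8,0,0.5],[0,0,0]],[[12,0,1],[0,0,0]],[[16,0,1],[0,0,0]],[[20,0,1],[0,0,0]],[[24,0,1],[0,0,0]],[[24,0,1],[0,0,0]]]' 0
```

```text
time_s: 42.05
tcp_pos: [0.5918, 0.0442, 0.1483]
ee_rot: [[-0.0, -1.0, 0.0], [-1.0, 0.0, 0.0], [-0.0, -0.0, -1.0]]
wrist_force: [0.6, 0.6, -1.2]
gripper_width: 0.32
gripper_force: 30.0
time_s: 42.75
tcp_pos: [0.5916, 0.0202, 0.1472]
ee_rot: [[-0.001, -1.0, -0.001], [-1.0, 0.001, -0.0], [0.0, 0.001, -1.0]]
wrist_force: [0.6, -0.7, 0.9]
gripper_width: 0.32
gripper_force: 30.0
```

```bash
python3 -m pendant '[[[0,0,0],[0,0,0]],[[0,0,0],[0,0,0]],[[0,0,0],[0,0,0]],[[0,0,0],[0,0,0]],[[0,0,0],[0,0,0]],[[0,0,-15],[0,0,0]],[[0,0,-45],[0,0,0]],[[0,0,-80],[0,0,0]],[[0,0,-93],[0,0,0]]]' 0.6
python3 -m pendant '[[[-20,45,0],[0,0,-0.14]],[[-40,90,0],[0,0,-0.28]],[[-70,130,0],[0,0,-0.42]],[[-70,172,0],[0,0,-0.56]],[[-70,172,0],[0,0,-0.70]],[[-70,172,0],[0,0,-0.84]],[[-70,172,0],[0,0,-0.98]],[[-70,172,0],[0,0,-1.12]],[[-70,172,0],[0,0,-1.26]],[[-70,172,0],[0,0,-1.40]]]' 0
python3 - <<'E'
from h import *
import pickle
c,im=cap("scene"); c2,i2=cap("top"); pickle.dump(c2,open("t5.pkl","wb"))
cv2.imwrite("pics/top5.png",i2)
o=np.zeros((600,800,3),np.uint8)
o[:300]=cv2.resize(i2[150:210,240:400],None,fx=5,fy=5,interpolation=cv2.INTER_CUBIC)
o[300:]=cv2.resize(im[165:225,210:370],None,fx=5,fy=5,interpolation=cv2.INTER_CUBIC)
cv2.imwrite("pics/p5.png",o)
print(np.round(r.sense()['ee_rot'],3).tolist())
E
```

```text
time_s: 43.65
tcp_pos: [0.5933, 0.0211, 0.2441]
ee_rot: [[0.001, -1.0, 0.007], [-1.0, -0.001, 0.001], [-0.001, -0.007, -1.0]]
wrist_force: [0.7, 0.3, 0.1]
gripper_width: 0.602
gripper_force: 0.0
time_s: 44.65
tcp_pos: [0.4194, 0.0908, 0.2399]
ee_rot: [[0.986, -0.164, -0.001], [-0.164, -0.986, -0.0], [-0.001, 0.0, -1.0]]
wrist_force: [0.2, 0.6, 0.3]
gripper_width: 0.002
gripper_force: 0.0
[[0.985, -0.17, -0.001], [-0.17, -0.985, -0.0], [-0.001, 0.0, -1.0]]
```

View pics/p5.png

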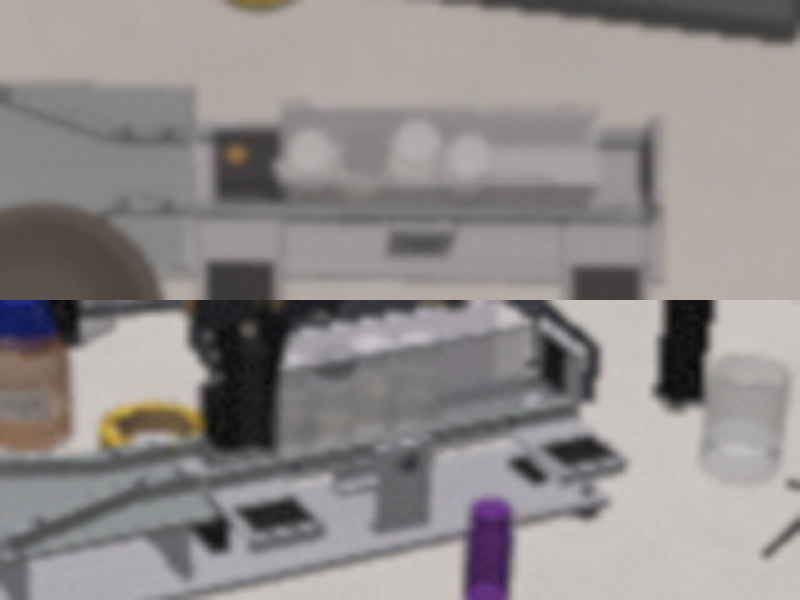

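```bash
python3 -m pendant '[[[30,45,0],[0,0,-0.05]],[[60,85,0],[0,0,-0.12]],[[85,125,0],[0,0,-0.171]],[[110,165,0],[0,0,-0.171]],[[130,205,0],[0,0,-0.171]],[[147,234,20],[0,0,-0.171]],[[147,234,60],[0,0,-0.171]],[[147,234,60],[0,0,-0.171]],[[147,234,60],[0,0,-0.171]]]' 0
python3 -m pendant '[[[0,0,20],[0,0,0]],[[0,0,36],[0,0,0]],[[0,0,44],[0,0,0]],[[0,0,49],[0,0,0]],[[0,0,53],[0,0,0]],[[0,0,57],[0,0,0]],[[0,0,60],[0,0,0]],[[0,0,63],[0,0,0]],[[0,0,66],[0,0,0]],[[0,0,69],[0,0,0]]]' 0
python3 -m pendant '[[[0,0,2],[0,0,0]],[[0,0,4],[0,0,0]],[[0,0,6],[0,0,0]],[[0,0,8],[0,0,0]],[[0,0,9],[0,0,0]],[[0,0,9],[0,0,0]]]' 0
```

```text
time_s: 45.65
tcp_pos: [0.5246, -0.1647, 0.18]
ee_rot: [[1.0, -0.001, -0.002], [-0.001, -1.0, -0.001], [-0.002, 0.001, -1.0]]
wrist_force: [1.4, -0.0, 0.6]
gripper_width: 0.008
gripper_force: 0.0
time_s: 46.65
tcp_pos: [0.5257, -0.1648, 0.1119]
ee_rot: [[1.0, 0.001, 0.002], [0.001, -1.0, -0.0], [0.002, 0.0, -1.0]]
wrist_force: [0.7, -0.4, 4.5]
gripper_width: 0.003
gripper_force: 2.4
time_s: 47.25
tcp_pos: [0.5244, -0.1647, 0.1018]
ee_rot: [[1.0, 0.0, -0.001], [0.0, -1.0, 0.0], [-0.001, -0.0, -1.0]]
wrist_force: [-0.0, -1.2, 0.2]
gripper_width: 0.002
gripper_force: 0.8
```

```bash
python3 -m pendant '[[[0,0,1],[0,0,0]],[[0,0,2],[0,0,0]],[[0,0,3],[0,0,0]],[[0,0,4],[0,0,0]],[[0,0,4],[0,0,0]]]' 0
python3 -m pendant '[[[0,0,1],[0,0,0]],[[0,0,1],[0,0,0]]]' 0
```

```text
time_s: 47.75
tcp_pos: [0.5257, -0.1657, 0.101]
ee_rot: [[1.0, 0.002, 0.002], [0.002, -1.0, -0.002], [0.002, 0.002, -1.0]]
wrist_force: [-2.7, -3.4, 17.1]
gripper_width: 0.005
gripper_force: 8.4
time_s: 47.95
tcp_pos: [0.5261, -0.166, 0.1008]
ee_rot: [[1.0, 0.002, 0.003], [0.002, -1.0, -0.003], [0.003, 0.003, -1.0]]
wrist_force: [-3.7, -4.4, 20.2]
gripper_width: 0.003
gripper_force: 10.3
```

```bash
python3 -m pendant '[[[0,0,-5],[0,0,0]],[[0,0,-15],[0,0,0]],[[0,0,-50],[0,0,0]],[[0,0,-90],[0,0,0]],[[-40,-40,-120],[0,0,0]],[[-80,-80,-120],[0,0,0]],[[-120,-120,-120],[0,0,0]],[[-140,-170,-120],[0,0,0]],[[-140,-220,-120],[0,0,0]],[[-140,-260,-120],[0,0,0]]]' 0
python3 - <<'E'
from h import *
c2,i2=cap("top"); c,im=cap("scene"); cv2.imwrite("pics/top6.png",i2)
th=.3; P=lambda y,z,x=0:np.array([.592+x,-.071+y*np.cos(th)+z*np.sin(th)*-1, .059+y*np.sin(th)+z*np.cos(th)])
# paddles
for n,y in(("lev",.094),("tip",-.094)): print(n,"tipped exp",proj(c2,P(y,0,-.06)).round(1),proj(c,P(y,0,-.06)).round(1))
for i in range(4): print("cap",i,proj(c2,P(-.112+.0135+.026*i,.059)).round(1))
print("follower dot exp",proj(c2,P(-.112+.026*3+.027+.023+.004,.05)).round(1))
hsv=cv2.cvtColor(i2,cv2.COLOR_BGR2HSV); m=(cv2.inRange(hsv,(8,90,90),(22,255,255)))
n,l,s,ce=cv2.connectedComponentsWithStats(m)
print("orange",[(ce[j].round(1).tolist(),int(s[j,4])) for j in range(1,n) if s[j,4]>2 and 240<ce[j][0]<390 and 150<ce[j][1]<290])
g=cv2.cvtColor(i2,cv2.COLOR_BGR2GRAY)
for v in range(172,196,2): print(v,g[v,284:384:2].tolist())
# old dark-paddle centroids
for f,img in(("scene",im),("top",i2)):
    gg=cv2.cvtColor(img,cv2.COLOR_BGR2GRAY);mm=cv2.inRange(gg,0,90); n,l,s,ce=cv2.connectedComponentsWithStats(mm)
    print(f,[(ce[j].round(1).tolist(),int(s[j,4])) for j in range(1,n) if 15<s[j,4]<400 and 240<ce[j][0]<390 and 150<ce[j][1]<225])
E
```

```text
time_s: 48.95
tcp_pos: [0.3838, 0.0806, 0.2174]
ee_rot: [[1.0, -0.0, -0.001], [-0.0, -1.0, 0.0], [-0.001, -0.0, -1.0]]
wrist_force: [1.7, 0.8, -0.6]
gripper_width: 0.004
gripper_force: 0.0
lev tipped exp [289.2 205.6] [266.9 198.1]
tip tipped exp [357.6 210.7] [323.9 203.6]
cap 0 [368.7 183.2]
cap 1 [359.4 182.3]
cap 2 [349.9 181.4]
cap 3 [340.3 180.6]
follower dot exp [323.8 180.1]
orange [([295.4, 277.4], 68)]
172 [132, 139, 140, 142, 144, 150, 158, 160, 153, 131, 119, 129, 131, 132, 133, 131, 130, 131, 133, 133, 132, 130, 136, 136, 141, 142, 146, 150, 149, 152, 152, 159, 162, 162, 162, 164, 166, 167, 168, 168, 169, 171, 170, 169, 170, 169, 170, 171, 169, 170]
174 [108, 107, 106, 109, 115, 117, 118, 119, 109, 102, 109, 126, 130, 128, 129, 129, 130, 128, 128, 127, 127, 128, 128, 129, 130, 130, 128, 130, 130, 132, 132, 132, 134, 137, 141, 139, 145, 150, 152, 155, 159, 164, 164, 163, 168, 170, 170, 170, 170, 170]
176 [135, 132, 128, 126, 126, 120, 116, 112, 109, 107, 108, 128, 131, 129, 130, 127, 128, 125, 121, 119, 118, 119, 120, 121, 123, 126, 129, 131, 135, 131, 128, 130, 130, 129,
[... 1913 characters left out ...]
12, 107, 104, 103, 104, 103, 109, 111, 107, 108, 104, 108, 111, 109, 109, 109, 111, 110, 109, 107, 106, 106, 105, 106, 114, 119, 114, 121, 117, 101, 98, 111, 136, 162, 171, 172, 172, 172]
194 [138, 138, 137, 138, 138, 139, 139, 148, 150, 149, 150, 149, 145, 142, 141, 139, 136, 120, 126, 125, 116, 114, 116, 111, 107, 104, 102, 104, 104, 108, 112, 109, 109, 108, 109, 112, 119, 123, 117, 111, 110, 108, 108, 109, 130, 164, 172, 171, 172, 172]
scene [([389.3, 185.0], 32), ([291.2, 197.3], 18), ([308.6, 195.4], 32), ([242.6, 206.8], 127), ([323.4, 203.6], 33), ([307.3, 215.6], 155)]
top [([324.0, 188.3], 43), ([323.5, 198.3], 21), ([289.0, 205.1], 138), ([357.5, 210.5], 118), ([329.9, 224.9], 56)]
```

```bash
python3 -c "
from h import *
print(r.finish_job())"
```

```text
the job is handed in; nothing more can be done
None
```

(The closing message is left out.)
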